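# Clamp the sheet in the disc cutter and hold the lever home

## Robot

A 7-joint arm with a two-finger parallel gripper is mounted at the origin on the work surface; the furniture and walls round the work are solid. World frame = base frame: x ahead of the robot, y to its left, z up, the work surface at z = 0. Lengths are in mm, angles in rad, forces in N, time in s.
With the tool pointing down it reaches from about 400 to 850 mm from the base axis. Payload 4.5 kg.
Tool frame: the origin (TCP) lies at the very end of the fingers, on their centre line; the grasp point (between the pads) lies 19 mm behind it; z points along the fingers, y is the direction in which the jaws open and shut (so a half turn about z gives the same grasp; the last joint's range is limited). The gripper opens to 88 mm and grips with 3 to 60 N. Pads are 18 mm wide; open, the fingers measure 123 mm over their backs; the gripper's body (75 mm by 187 mm) begins 45 mm behind the grasp point.
Start: joints at [1.213, 0.689, -0.195, 1.565, 0.157, 0.902, -0.215], TCP at [238.688, -577.652, 238.743] pointing down, gripper open.
Joint ranges: [-3.01, 3.01], [-0.46, 2.08], [-1.47, 1.51], [0.13, 2.56], [-1, 4.14], [0.04, 2.09], [-2.66, 2.66]. Speed limits (rad/s): [2.57, 2.57, 3.14, 3.14, 3.14, 3.14, 3.14].

## Interface

Orientations are given as a unit quaternion [w, x, y, z].
In Python, from station import ctrl gives the robot as it stands. The module is installed in compiled form; this text tells all that it offers. Calls block until the motion is done:
- ctrl.goto(position, orientation): joint-space move of the TCP to a pose.
- ctrl.line_to(position, rotation=None, speed=150): straight line of the TCP; rotation=None keeps the orientation; speed is the mean speed in mm/s.
- ctrl.move_j(angles): joint-space move.
- ctrl.gripper_to(opening, strength=None): finger opening in mm; strength is the grip in N (None keeps the last); returns when the fingers have stopped.
- ctrl.dwell(seconds).
- ctrl.ik(position, orientation): joint angles nearest the present ones, or None.
- ctrl.state(): the state.
- ctrl.capture(name): name is "scene" or "side" or "wrist"; returns (picture, depth): 420x560x3 uint8, blue, green, red; 420x560 float32, mm along the optical axis (not along the pixel's ray), 0 where there is no reading.
- ctrl.camera_model(name): a dict with "fov_y" (degrees; the focal length in pixels is half the picture's height over the tangent of half this angle, whatever the lens; pixels are square), "cx", "cy" (the principal point, pixels), "R" (3x3) and "t" (3): a world point X has camera coordinates R X + t; the wrist camera has in their place "tool_from_camera" (4x4, takes a point from camera to tool coordinates, whose origin is the TCP and whose axes are the flange's). Camera axes: x right, y down, z forward; pixel columns grow to the right and rows downward; lengths in mm; the calibration is good to about 2 mm. A picture is of the moment at which its call begins: read the wrist's pose just before it. camera_model takes no time and is no camera call.
A pose or a line that the arm cannot do raises ctrl.IKError and nothing moves.
- ctrl.finish_job(): hands the job in, once; it reports no verdict.
The state is a dict: "time_s": time; "qpos": joint angles; "qvel": joint speeds; "tau": joint torques, N m; "eef_pos": TCP position; "orientation": TCP orientation; "force": force on the tool from outside, world axes, zero at the start; "wrist_torque": the same for the moment, N m; "width": finger opening in mm.
Only numpy, scipy, OpenCV 4.12 (cv2) and the standard library are available. Lean on these libraries where they do the work, as an engineer would, in place of code of your own. Each camera call takes 0.05 s, during which the arm holds its last target. There are 200 camera calls.

## Task

Clamp the copper strip in the round disc cutter: with the side of a fingertip, push its black clamp lever clockwise (seen from above) all the way round to its stop. The lever is sprung and swings back if let go, so finish while still holding it against the stop. Only push the lever, do not take it between the fingers; do not lift the cutter or shove it about, and leave the jar and the two loose punches where they stand.

Things in the scene. Friction and masses are not known exactly. Their poses are not given: they have to be found in the camera images.
- disc_cutter: Loose round steel disc cutter, about 2 kg, standing on a black rubber pad 7 mm thick: two stacked round plates about 100 mm in diameter, top at 37 mm, with a hub and a black clamp lever on top, 111 mm high in all. A copper strip sticks out of the slot between the plates. Origin at the underside, 12 mm from the plates' middle; z up. Pushed hard sideways it slides or turns on the pad.
- disc_cutter_clamp_lever (a joint): Angle of the black clamp lever about the cutter's vertical pivot, in rad; it grows counter-clockwise seen from above and runs from +1.047 (fully open) to -1.047 (clamped, hard stop). It starts between 0 and 0.9. A light spring and friction resist: pushing it home takes about 1 to 2 N at 62 mm from the pivot; let go at the stop, it springs back by about 1 rad.
- lever_pivot (a point): Point on the lever's vertical pivot axis where the middle line of the lever begins, 68 mm above the cutter's underside; the round hub there has a radius of 14 mm and its top is 8 mm above this point.
- lever_tip (a point): Centre of the free end of the black clamp lever, a straight round bar of 16 mm diameter that rises from lever_pivot to this point: 82 mm out from the pivot axis and 35 mm higher than lever_pivot. The point's x axis points horizontally outward along the lever, y horizontally to its counter-clockwise side (where the finger has to push from), z up.
- plate_rim (a point): Point on the upper rim of the cutter's top plate, 37 mm above its underside, 50 mm out from the pivot axis; it is fixed to the cutter and shows whether the cutter was turned or moved.
- flux_jar: Bystander: white flux jar with a screw cap, 38 mm diameter, 61 mm high, loose on the bench beside the pad; origin at the centre of its underside.
- big_punch: Bystander: upright steel punch, 27 mm diameter, 57 mm high, loose on the bench beside the pad; origin at the centre of its underside.
- small_punch: Bystander: upright steel punch, 16 mm diameter, 53 mm high, loose on the bench beside the pad; origin at the centre of its underside.

How it is judged (in metres and radians):
At the end, for the whole second after the job is handed in: The clamp lever is within about 0.07 rad (4 degrees) of its clockwise stop, a finger is still pressing on it with at least 0.5 N, and the cutter stands within 25 mm of where it was (its plates' rim within 35 mm) (value of joint disc_cutter_clamp_lever below -0.98 rad and contact force between the fingers and disc_cutter_clamp_lever_c0 above 0.5 N and distance of lever_pivot from where it was at the start of the episode below 0.025 m and distance of plate_rim from where it was at the start of the episode below 0.035 m); the arm keeps its last pose, push and grip.
It fails at once if The cutter is shoved about or lifted: its pivot moves more than 25 mm, the plates' rim more than 35 mm, or it tips by more than about 9 degrees (distance of lever_pivot from where it was at the start of the episode above 0.025 m or distance of plate_rim from where it was at the start of the episode above 0.035 m or angle between disc_cutter's own z axis and vertical above 0.15 rad).
It fails at once if The jar or a loose punch is displaced by more than 15 mm (distance of any of flux_jar, big_punch, small_punch from where it was at the start of the episode above 0.015 m).
It fails at once if The lever is taken between the fingers instead of pushed (y of the grasp point in the frame of lever_tip between -0.006 and 0.006 m and x of the grasp point in the frame of lever_tip between -0.075 and 0.005 m and z of the grasp point in the frame of lever_tip between -0.045 and 0.012 m).
It also fails if it takes over 38 s, if anything falls off the work surface, if the arm or the gripper's body presses on something with over 40 N, if the wrist force passes 120 N, or if a joint passes its speed limit or range.

## Working session

There is one attempt and no reset: what is moved stays moved. The work goes in short steps, each a Python script; the robot and the scene stay as the last script left them, time stands still between calls to the robot, and variables do not carry over. Pictures are saved under pics/ and viewed, about 8 in all and at most 12, crops included, and the job is handed in when it is done.

```bash
mkdir -p pics
cat > h.py <<'E'
import numpy as np, cv2
from station import ctrl
def cloud(name):
    st=ctrl.state(); im,d=ctrl.capture(name); m=ctrl.camera_model(name)
    h,w=d.shape; f=h/2/np.tan(np.radians(m["fov_y"])/2)
    u,v=np.meshgrid(np.arange(w),np.arange(h))
    c=np.stack([(u-m["cx"])/f*d,(v-m["cy"])/f*d,d],-1)
    if "R" in m: P=(c-np.array(m["t"]))@np.array(m["R"])
    else:
        from scipy.spatial.transform import Rotation as R
        T=np.array(m["tool_from_camera"]); q=st["orientation"]
        P=(c@T[:3,:3].T+T[:3,3])@R.from_quat([q[1],q[2],q[3],q[0]]).as_matrix().T+np.array(st["eef_pos"])
    P[d==0]=np.nan
    return im,d,P
E
python3 - <<'E'
from h import *
ims=[]
for n in("scene","side"):
    im,d,P=cloud(n); cv2.imwrite(f"pics/{n}0.png",im); np.savez(f"{n}0.npz",im=im,P=P); print({k:v for k,v in ctrl.camera_model(n).items()})
s=ctrl.state();print(s["time_s"],s["orientation"],s["width"],s["force"])
E
```

```text
{'fov_y': 42.34497303787825, 'cx': 278.76599302082155, 'cy': 212.56680619344127, 'R': array([[-0.81044359, -0.58555411,  0.01753765],
       [-0.34890165,  0.45842065, -0.81738494],
       [ 0.4705835 , -0.6685633 , -0.57582488]]), 't': array([429.15095569, 237.17540084, 975.57501803])}
{'fov_y': 57.13495714766486, 'cx': 286.6793009362795, 'cy': 209.10808003812463, 'R': array([[ 0.97237728, -0.23320598,  0.00986879],
       [-0.1340875 , -0.59270037, -0.79418311],
       [ 0.19105748,  0.77092234, -0.60759838]]), 't': array([-472.68339607,  154.66727977,  826.68746703])}
0.1 [-7.75064695e-04  9.80864571e-01  1.94689618e-01 -2.11508446e-04] 87.87583161369952 [ 0.33171965  0.56241308 -0.35268525]
```

View pics/scene0.png

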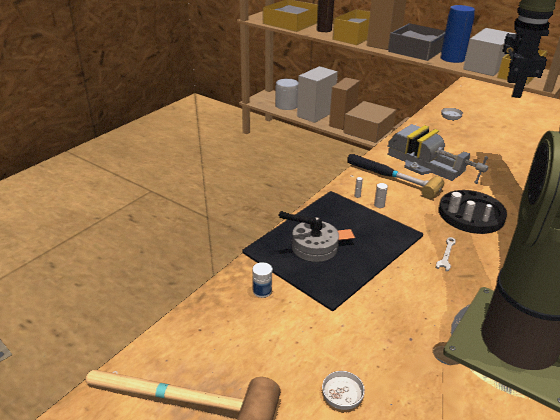

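View pics/side0.png

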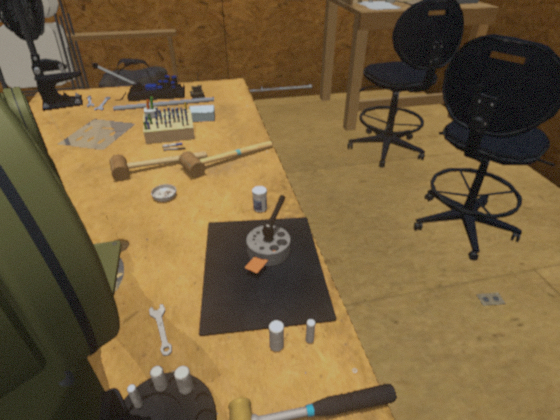

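Scene: hub at about (317,226), lever tip at (283,215), jar (262,280), punches (359,187) and (381,195). Side: hub (269,234), lever tip (281,199), jar (260,199), punches (277,336) and (310,331). Next I turn these into positions.

Run:
```python
import numpy as np
for n,c,objs in(("scene",(316,238),dict(jar=(262,280),big=(381,195),small=(359,187))),("side",(269,240),dict(jar=(260,199),big=(277,336),small=(310,331)))):
    z=np.load(n+"0.npz");P=z["P"];im=z["im"].astype(int)
    g=im.mean(-1)
    X=P[c[1]-60:c[1]+50,c[0]-60:c[0]+60].reshape(-1,3)
    G=g[c[1]-60:c[1]+50,c[0]-60:c[0]+60].reshape(-1)
    pad=X[(abs(X[:,2])<15)]; print(n,"pad z",np.median(pad[:,2]))
    pl=X[(abs(X[:,2]-44)<4)]; print("plate",len(pl),np.nanmin(pl,0).round(),np.nanmax(pl,0).round(),pl.mean(0).round(1))
    L=X[(X[:,2]>62)&(X[:,2]<130)]
    print("lever n",len(L)); 
    for a in range(62,126,5):
        s=L[(L[:,2]>=a)&(L[:,2]<a+5)]
        if len(s):print(a,len(s),s.mean(0).round(1),s.min(0).round(),s.max(0).round())
    for k,(u,v) in objs.items():
        B=P[v-25:v+25,u-15:u+16].reshape(-1,3); B=B[(B[:,2]>20)&(B[:,2]<80)]
        t=B[B[:,2]>np.percentile(B[:,2],95)-6]
        print(k,len(B),np.median(B,0).round(1),"top",t.mean(0).round(1))
```

```text
scene pad z 7.1398963131901
plate 912 [ 389. -257.   40.] [489. 187.  48.] [433.3   6.2  44. ]
lever n 433
62 99 [445.8 134.4  63.3] [425. -10.  62.] [466. 187.  67.]
67 27 [433.1   1.8  69.3] [425.  -7.  67.] [449.   8.  72.]
72 24 [434.1   1.3  74.7] [427.  -9.  72.] [445.   8.  77.]
77 36 [436.6   0.6  79.5] [428. -15.  77.] [448.  14.  82.]
82 49 [441.4   3.   84.6] [429. -13.  82.] [455.  24.  87.]
87 41 [452.1  17.3  89.5] [441.  -1.  87.] [464.  33.  92.]
92 34 [459.   24.9  94.2] [443.  11.  92.] [471.  41.  97.]
97 30 [465.8  35.6  98.8] [456.  25.  97.] [478.  49. 102.]
102 36 [473.5  46.3 103.9] [465.  31. 102.] [488.  59. 107.]
107 36 [480.1  53.4 109.5] [471.  41. 107.] [492.  63. 112.]
112 21 [483.9  55.3 114.2] [479.  49. 112.] [492.  62. 117.]
jar 502 [443.8 177.3  54.7] top [448.8 169.6  61.6]
big 239 [ 405.5 -241.2   39.6] top [ 405.4 -245.5   56.6]
small 153 [ 472.4 -251.1   28.6] top [ 467.8 -248.7   52. ]
side pad z 4.801751003616319
plate 761 [389. -60.  40.] [489. 163.  48.] [434.9  -9.1  42.5]
lever n 303
62 20 [436.5 -20.   65. ] [426. -24.  62.] [450.  -9.  67.]
67 22 [438.4 -18.2  69.2] [427. -22.  67.] [451.  -8.  71.]
72 26 [437.8 -18.7  74.6] [427. -23.  72.] [449. -12.  77.]
77 44 [439.8 -12.   80.1] [429. -21.  77.] [457.   3.  82.]
82 42 [445.9  -3.4  84.5] [431. -18.  82.] [464.  14.  87.]
87 31 [455.2   8.9  89.6] [446.  -0.  87.] [466.  16.  92.]
92 29 [463.7  19.7  94.5] [455.  11.  92.] [476.  29.  97.]
97 31 [471.3  29.6  99.6] [463.  21.  97.] [487.  43. 102.]
102 26 [477.7  38.2 104.7] [470.  32. 102.] [490.  47. 107.]
107 23 [482.6  45.  109.7] [476.  39. 107.] [490.  52. 112.]
112 9 [485.2  49.2 114.1] [481.  43. 112.] [490.  53. 116.]
jar 267 [449.3 151.5  50.3] top [449.6 160.6  58.9]
big 320 [ 404.3 -260.4   51.9] top [ 405.  -254.    55.7]
small 139 [ 466.1 -260.3   44.3] top [ 467.2 -256.7   50.7]
```

```bash
cat >> h.py <<'E'
piv=np.array([438.,-7.])
def pose(phi,k,off,r=62,z=76):
    t=np.radians(phi); u=np.array([np.cos(t),np.sin(t)]); n=np.array([-u[1],u[0]])
    a=np.radians(phi+k)/2
    return [*(piv+r*u+off*n),z],[0,np.cos(a),np.sin(a),0]
E
python3 - <<'E'
from h import *
for k in(-180,-90,0,90,180):
    print(k)
    for phi in(55,25,-5,-35,-65):
        q=ctrl.ik(*pose(phi,k,25)); print(phi,None if q is None else np.round(q,2))
E
```

```text
-180
55 [ 0.44  1.13 -1.26  2.16  1.34  1.08  0.94]
25 [ 0.2   0.87 -0.63  2.09  1.06  0.54  0.77]
-5 [ 0.22  0.87 -0.56  2.04  0.96  0.52  0.42]
-35 [ 0.22  0.84 -0.44  2.04  0.84  0.44  0.09]
-65 [ 0.19  0.81 -0.29  2.09  0.69  0.33 -0.24]
-90
55 [-0.28  0.8   0.09  2.2  -0.42  0.16 -1.99]
25 [-0.31  0.82  0.21  2.12 -0.62  0.26 -2.27]
-5 [-0.32  0.85  0.34  2.07 -0.81  0.35 -2.54]
-35 [ 0.6   1.16 -1.26  2.02  1.3   1.13  1.24]
-65 [ 0.5   0.94 -0.84  2.07  1.17  0.71  0.87]
0
55 [-0.2   0.79 -0.04  2.19  0.19  0.16 -1.03]
25 [-0.18  0.8  -0.    2.11  0.02  0.23 -1.33]
-5 [-0.15  0.81  0.05  2.06 -0.15  0.27 -1.63]
-35 [-0.12  0.82  0.11  2.06 -0.31  0.28 -1.92]
-65 [-0.09  0.82  0.18  2.1  -0.53  0.26 -2.16]
90
55 [-0.07  0.8  -0.25  2.19  0.81  0.25 -0.08]
25 [-0.04  0.81 -0.23  2.1   0.61  0.29 -0.35]
-5 [-0.    0.81 -0.18  2.06  0.45  0.31 -0.65]
-35 [ 0.02  0.81 -0.11  2.05  0.29  0.29 -0.95]
-65 [ 0.04  0.8  -0.04  2.1   0.12  0.24 -1.24]
180
55 [ 0.44  1.13 -1.26  2.16  1.34  1.08  0.94]
25 [ 0.2   0.87 -0.63  2.09  1.06  0.54  0.77]
-5 [ 0.22  0.87 -0.56  2.04  0.96  0.52  0.42]
-35 [ 0.22  0.84 -0.44  2.04  0.84  0.44  0.09]
-65 [ 0.19  0.81 -0.29  2.09  0.69  0.33 -0.24]
```

Run:
```python
from h import *
ctrl.gripper_to(0,10)
p,o=pose(52.5,90,45,60,190); ctrl.goto(p,o)
ctrl.line_to(pose(52.5,90,45,60,76)[0],speed=120)
s=ctrl.state(); print(s["time_s"],s["eef_pos"],s["force"],s["width"])
for n in("scene","side"):
    im,d,P=cloud(n); np.savez(n+"1.npz",im=im,P=P)
    c=(330,225) if n=="scene" else (265,225)
    cv2.imwrite(f"pics/{n}1.png",cv2.resize(im[c[1]-100:c[1]+100,c[0]-130:c[0]+130],None,fx=3,fy=3)[:,:780])
```

```text
4.9083 [439.04235473  68.05369604  76.28547725] [-0.29517643  0.06333879  1.27418872] 0.47664016823452215
```

View pics/side1.png

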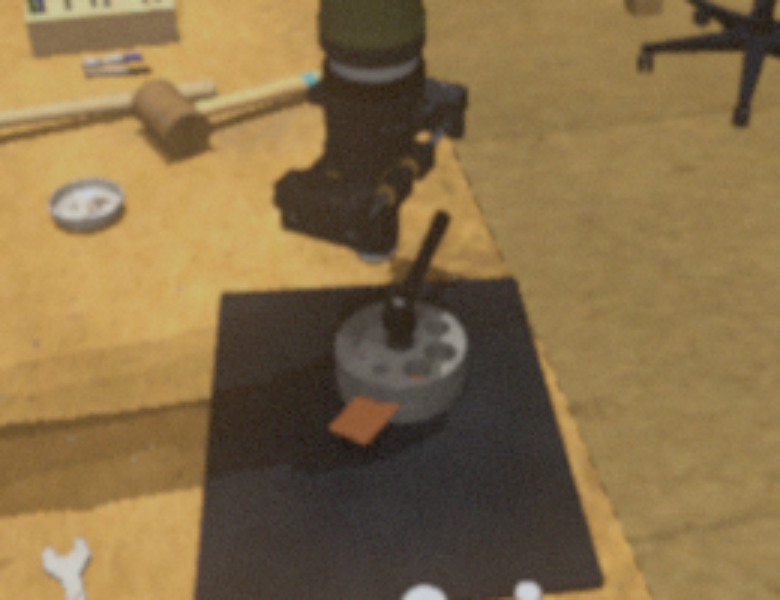

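```bash
cat >> h.py <<'E'
def ft(phi,f0):
    t=np.radians(phi); return float((np.array(ctrl.state()["force"])-f0)@[-np.sin(t),np.cos(t),0])
E
python3 - <<'E'
from h import *
f0=np.array(ctrl.state()["force"]); np.save("f0.npy",f0)
ctrl.line_to(pose(52.5,90,20,60)[0],speed=80)
print("near",ft(52.5,f0))
phi=52.5
while phi>-64:
    phi-=6 if phi>0 else 2.5
    p,o=pose(phi,90,17,60); ctrl.line_to(p,o,speed=60)
    f=ft(phi,f0); t=ctrl.state()["time_s"]; print(phi,round(f,2),round(t,2))
    if f>4 or t>24: break
for n in("scene","side"):
    im,d,P=cloud(n); np.savez(n+"2.npz",im=im,P=P)
    c=(330,225) if n=="scene" else (265,225)
    cv2.imwrite(f"pics/{n}2.png",cv2.resize(im[c[1]-100:c[1]+100,c[0]-130:c[0]+130],None,fx=3,fy=3))
E
```

```text
near 0.22526426059092147
46.5 -0.15 5.78
40.5 0.67 6.04
34.5 0.15 6.3
28.5 0.33 6.56
22.5 0.05 6.82
16.5 -0.34 7.08
10.5 0.59 7.33
4.5 1.32 7.59
-1.5 1.06 7.85
-4.0 1.42 8.1
-6.5 2.06 8.35
-9.0 1.16 8.6
-11.5 1.65 8.85
-14.0 1.14 9.1
-16.5 1.16 9.35
-19.0 1.34 9.6
-21.5 1.86 9.85
-24.0 1.26 10.1
-26.5 2.42 10.35
-29.0 1.57 10.6
-31.5 2.35 10.85
-34.0 3.65 11.1
-36.5 2.51 11.35
-39.0 2.62 11.6
-41.5 2.64 11.85
-44.0 2.67 12.1
-46.5 2.2 12.35
-49.0 2.79 12.6
-51.5 3.22 12.85
-54.0 2.89 13.1
-56.5 1.94 13.35
-59.0 1.95 13.6
-61.5 2.42 13.85
-64.0 2.63 14.1
```

View pics/side2.png

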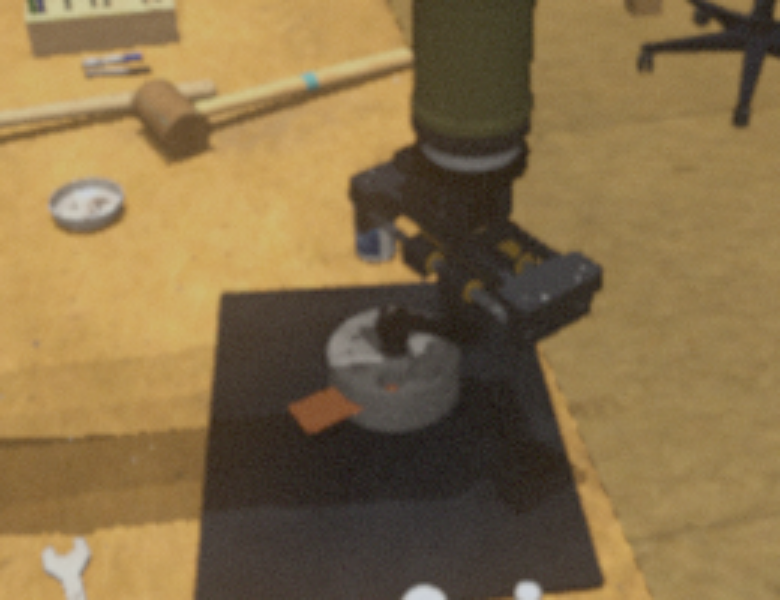

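The lever has been swung round, but the cutter has turned clockwise: in the crop the strip moved from (365,420) to (325,410). I'll measure how far before moving again.

```bash
cat > meas.py <<'E'
import numpy as np,sys
def strip(P,im):
    im=im.astype(int);b,g,r=im[...,0],im[...,1],im[...,2]
    m=(r>110)&(r-b>70)&(r>1.6*g)&(P[...,2]>12)&(P[...,2]<45)&(abs(P[...,0]-430)<90)&(abs(P[...,1])<110)
    return P[m]
def report(i):
  for n in("scene","side"):
    z=np.load(f"{n}{i}.npz");P=z["P"];im=z["im"]
    s=strip(P,im)
    X=P.reshape(-1,3);T=X[(abs(X[:,2]-44)<3.5)&(abs(X[:,0]-438)<90)&(abs(X[:,1]+8)<80)]
    # plate: circle fit of radius 50 by maximising hull
    from scipy.optimize import minimize
    f=lambda c:np.mean(np.clip(np.hypot(*(T[:,:2]-c).T)-50,0,10)**2)+0.05*np.mean((50-np.sort(np.hypot(*(T[:,:2]-c).T))[-60:])**2)
    c=minimize(f,np.median(T[:,:2],0),method="Nelder-Mead").x
    if len(s):
        m=np.median(s,0); print(i,n,"strip",len(s),m.round(1),"plate",c.round(1),len(T),"ang",np.degrees(np.arctan2(m[1]+8,m[0]-438)).round(1))
if __name__=="__main__":
    for i in sys.argv[1:]: report(i)
E
python3 meas.py 0 1 2
```

```text
0 scene strip 89 [397.2 -64.3  27.4] plate [438.1  -5.7] 807 ang -126.0
0 side strip 1 [386.2 -79.6  25.2] plate [438.6  -9.9] 703 ang -125.9
1 scene strip 122 [397.  -64.7  27.3] plate [438.7  -4.3] 637 ang -125.9
1 side strip 64 [400.1 -66.6  25.5] plate [439.6 -10.6] 704 ang -122.9
2 scene strip 154 [371.9 -45.6  27.2] plate [432.5 -13. ] 833 ang -150.4
2 side strip 61 [372.5 -51.6  25.4] plate [433.8 -18.3] 624 ang -146.3
```

View pics/scene2.png

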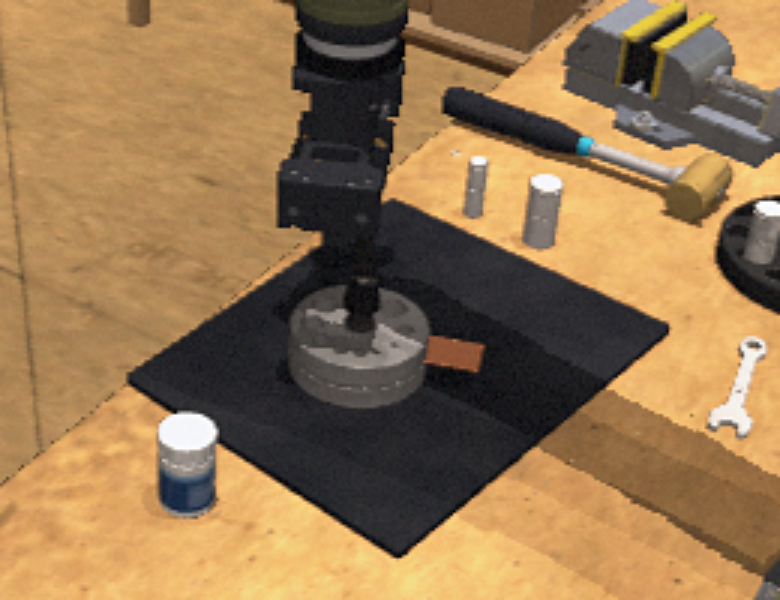

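```bash
cat >> h.py <<'E'
def avg(phi,f0,n=12):
    a=[]
    for _ in range(n): ctrl.dwell(0.03); a.append(ft(phi,f0))
    return round(np.mean(a),2),round(np.std(a)/n**.5,2)
E
python3 - <<'E'
from h import *
f0=np.load("f0.npy")
print("hold",avg(-64,f0,20),ctrl.state()["eef_pos"])
for off in(18,19,20,22,24,21,19,18,17.3):
    ctrl.line_to(pose(-64,90,off,60)[0],speed=20); print(off,avg(-64,f0))
print(ctrl.state()["time_s"])
for n in("scene","side"):
    im,d,P=cloud(n); np.savez(n+"3.npz",im=im,P=P)
E
python3 meas.py 2 3
```

```text
hold (np.float64(2.14), np.float64(0.14)) [479.27661179 -53.45147176  75.942148  ]
18 (np.float64(0.94), np.float64(0.18))
19 (np.float64(0.9), np.float64(0.16))
20 (np.float64(0.96), np.float64(0.09))
22 (np.float64(1.13), np.float64(0.12))
24 (np.float64(1.1), np.float64(0.14))
21 (np.float64(1.18), np.float64(0.18))
19 (np.float64(1.16), np.float64(0.14))
18 (np.float64(1.72), np.float64(0.13))
17.3 (np.float64(1.63), np.float64(0.13))
20.7667
2 scene strip 154 [371.9 -45.6  27.2] plate [432.5 -13. ] 833 ang -150.4
2 side strip 61 [372.5 -51.6  25.4] plate [433.8 -18.3] 624 ang -146.3
3 scene strip 154 [372.  -46.3  27.6] plate [433.  -12.9] 818 ang -149.8
3 side strip 56 [372.4 -52.4  25.4] plate [433.3 -17.3] 644 ang -145.9
```

Backing off and returning gives a clear answer. Moving the lever takes about 1.1 N between offsets 24 and 19, and the force steps up to 1.7–2.1 N from 18 inwards while the cutter stays put. That is the stop. I'll go back to the offset-17 pose, check it is steady and hand in.

```bash
python3 - <<'E'
from h import *
f0=np.load("f0.npy")
ctrl.line_to(pose(-64,90,17,60)[0],speed=20)
print(avg(-64,f0,20)); 
for n in("scene","side"):
    im,d,P=cloud(n); np.savez(n+"4.npz",im=im,P=P)
print(avg(-64,f0,12),ctrl.state()["time_s"])
ctrl.finish_job()
E
python3 meas.py 3 4
python3 - <<'E'
import numpy as np
for n,o in(("scene",((262,280),(381,195),(359,187))),("side",((260,199),(277,336),(310,331)))):
    for u,v in o:
        for i in(0,4):
            B=np.load(f"{n}{i}.npz")["P"][v-25:v+25,u-15:u+16].reshape(-1,3);B=B[(B[:,2]>20)&(B[:,2]<65)];print(n,i,np.median(B,0).round(1))
E
```

```text
(np.float64(1.94), np.float64(0.11))
(np.float64(1.97), np.float64(0.1)) 22.2833
the job is handed in; nothing more can be done
3 scene strip 154 [372.  -46.3  27.6] plate [433.  -12.9] 818 ang -149.8
3 side strip 56 [372.4 -52.4  25.4] plate [433.3 -17.3] 644 ang -145.9
4 scene strip 158 [371.2 -46.3  27.3] plate [433.1 -11.9] 830 ang -150.2
4 side strip 54 [374.9 -52.9  25.6] plate [433.4 -18.3] 641 ang -144.6
scene 0 [443.6 177.4  54.6]
scene 4 [443.6 176.8  54.5]
scene 0 [ 405.5 -241.2   39.6]
scene 4 [ 405.5 -241.    38.7]
scene 0 [ 472.4 -251.1   28.6]
scene 4 [ 470.9 -250.3   28.8]
side 0 [449.3 151.5  50.3]
side 4 [446.6 147.7  25.9]
side 0 [ 404.3 -260.4   51.9]
side 4 [ 404.4 -259.8   52.2]
side 0 [ 466.1 -260.3   44.3]
side 4 [ 466.4 -260.2   43.6]
```

I pushed the clamp lever clockwise to its stop with the side of the closed fingertips and handed the job in at 22.3 s, still pressing on it with about 2 N. I overshot the stop on the way, so the cutter turned and slid on its pad; by my measurements it is still inside the limits.

- **Stop reached:** I inferred this from force, since I did not measure the lever angle itself. When I backed off 7 mm and came back, the lever moved at about 1.1 N, then the force rose to 1.7–2.1 N over the last 1–2 mm. The cutter did not move between those checks.
- **Cutter moved:** my stop threshold of 4 N was too high. The lever reached its stop at about -36° in the world frame, and the sweep carried on to -64°. That turned the cutter about 25–27° and shifted its pivot about 10 mm (limit 25 mm).
- **Rim margin is thin:** I did not measure the rim point, because I don't know which way it faces. I calculate between 13 and 33 mm of movement, against a limit of 35 mm. The cutter was steady in the last two sets of images.
- **Jar and punches:** the scene camera puts all three within 2 mm of where they started, and the fingers stayed above them throughout. The side camera disagrees for the jar only, most likely because the arm partly hid it.

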